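Unstack the turned dishes and pack each in its carton

TASK

The four turned wooden dishes lie face down in two stacks of two on the bench. Take the stacks apart and pack each dish, face down as it lies, in the open carton tray made for its size (the largest dish in the largest tray and so on down to the smallest), flat on the tray's floor. Set the dishes down gently without dropping or tipping them, leave the wax jar and the sanding block where they are, and let go of everything at the end.

Things in the scene. Friction and masses are not known exactly. Their poses are not given: they have to be found in the camera images.
- walnut_dish: Loose turned wooden dish, dark brown, 144 mm across, 190 g +-30 %, face down; at the start the lower of a stack of two. 38 mm high: back 22 mm above the rim, then an upright round foot, 40 mm across, 16 mm tall, to grip from above. Well underneath 12 mm deep: an upper dish rests on the lower foot, rim 26 mm above the lower rim. Origin: middle of the rim plane (underside), z up to the foot.
- cherry_dish: Loose turned wooden dish, red-brown, 124 mm across, 140 g +-30 %, face down; at the start the lower of a stack of two. 38 mm high: back 22 mm above the rim, then an upright round foot, 40 mm across, 16 mm tall, to grip from above. Well underneath 12 mm deep: an upper dish rests on the lower foot, rim 26 mm above the lower rim. Origin: middle of the rim plane (underside), z up to the foot.
- oak_dish: Loose turned wooden dish, golden-tan, 104 mm across, 100 g +-30 %, face down; at the start the upper of a stack of two. 38 mm high: back 22 mm above the rim, then an upright round foot, 40 mm across, 16 mm tall, to grip from above. Well underneath 12 mm deep: an upper dish rests on the lower foot, rim 26 mm above the lower rim. Origin: middle of the rim plane (underside), z up to the foot.
- maple_dish: Loose turned wooden dish, cream-white, 84 mm across, 70 g +-30 %, face down; at the start the upper of a stack of two. 38 mm high: back 22 mm above the rim, then an upright round foot, 40 mm across, 16 mm tall, to grip from above. Well underneath 12 mm deep: an upper dish rests on the lower foot, rim 26 mm above the lower rim. Origin: middle of the rim plane (underside), z up to the foot.
- carton_xl: Open tray of a kraft cardboard gift carton, pale tissue liner, the largest of four, fixed to the bench. Square, 160 mm inside, 166 mm outside, 25 mm high; walls and floor 3 mm. Made for the 144 mm dish, 8 mm to spare all round; a packed dish's foot stands above the walls. Origin: centre of its underside, x, y along its sides, z up; inner floor at z = 3 mm.
- carton_l: Open tray of a kraft cardboard gift carton, pale tissue liner, the second largest of four, fixed to the bench. Square, 140 mm inside, 146 mm outside, 25 mm high; walls and floor 3 mm. Made for the 124 mm dish, 8 mm to spare all round; a packed dish's foot stands above the walls. Origin: centre of its underside, x, y along its sides, z up; inner floor at z = 3 mm.
- carton_m: Open tray of a kraft cardboard gift carton, pale tissue liner, the second smallest of four, fixed to the bench. Square, 120 mm inside, 126 mm outside, 25 mm high; walls and floor 3 mm. Made for the 104 mm dish, 8 mm to spare all round; a packed dish's foot stands above the walls. Origin: centre of its underside, x, y along its sides, z up; inner floor at z = 3 mm.
- carton_s: Open tray of a kraft cardboard gift carton, pale tissue liner, the smallest of four, fixed to the bench. Square, 100 mm inside, 106 mm outside, 25 mm high; walls and floor 3 mm. Made for the 84 mm dish, 8 mm to spare all round; a packed dish's foot stands above the walls. Origin: centre of its underside, x, y along its sides, z up; inner floor at z = 3 mm.
- wax_jar: Bystander: closed amber jar of wax with steel cap, 66 mm across, 62 mm high, standing loose; origin at the centre of its underside. To be left alone.
- sanding_block: Bystander: loose cork sanding block, 107 x 62 x 34 mm, lying flat, its top faced with brown abrasive; origin at the centre of its underside, x along its length. To be left alone.
Mind the look-alikes: they are no part of the job. Leave any purple look-alike of the oak_dish alone. Leave any orange look-alike of the maple_dish alone.

How it is judged (in metres and radians):
At the end, for the whole second after the job is handed in: Each dish lies in its own tray: its middle within 13 mm of the tray's middle, its rim within 5 mm of the inner floor (not perched on a wall or on another thing), level to 3.4 degrees (0.06 rad), at rest (horizontal distance between walnut_dish and carton_xl below 0.013 m and z of walnut_dish in the frame of carton_xl between -0.002 and 0.008 m and angle between each of walnut_dish, cherry_dish, oak_dish, maple_dish's own z axis and vertical below 0.06 rad and linear speed of each of walnut_dish, cherry_dish, oak_dish, maple_dish below 0.02 m/s and angular speed of each of walnut_dish, cherry_dish, oak_dish, maple_dish below 0.2 rad/s and horizontal distance between cherry_dish and carton_l below 0.013 m and z of cherry_dish in the frame of carton_l between -0.002 and 0.008 m and horizontal distance between oak_dish and carton_m below 0.013 m and z of oak_dish in the frame of carton_m between -0.002 and 0.008 m and horizontal distance between maple_dish and carton_s below 0.013 m and z of maple_dish in the frame of carton_s between -0.002 and 0.008 m); the robot touches nothing.
It fails at once if a dish is tipped by more than 35 degrees (angle between any of walnut_dish, cherry_dish, oak_dish, maple_dish's own z axis and vertical above 0.6 rad).
It fails at once if a dish is dropped or thrown into its tray (faster than 0.6 m/s within 60 mm of it) ((horizontal distance between walnut_dish and carton_xl below 0.06 m and z of walnut_dish in the frame of carton_xl below 0.06 m and linear speed of walnut_dish above 0.6 m/s) or (horizontal distance between cherry_dish and carton_l below 0.06 m and z of cherry_dish in the frame of carton_l below 0.06 m and linear speed of cherry_dish above 0.6 m/s) or (horizontal distance between oak_dish and carton_m below 0.06 m and z of oak_dish in the frame of carton_m below 0.06 m and linear speed of oak_dish above 0.6 m/s) or (horizontal distance between maple_dish and carton_s below 0.06 m and z of maple_dish in the frame of carton_s below 0.06 m and linear speed of maple_dish above 0.6 m/s)).
It fails at once if the wax jar or the sanding block is moved by more than 20 mm (distance of any of wax_jar, sanding_block from where it was at the start of the episode above 0.02 m).
It also fails if it takes over 104 s, if anything falls off the work surface, if the arm or the gripper's body presses on something with over 40 N, if the wrist force passes 120 N, or if a joint passes its speed limit or range.

ROBOT

A 7-joint arm with a two-finger parallel gripper is mounted at the origin on the work surface. World frame = base frame: x ahead of the robot, y to its left, z up, the work surface at z = 0. Lengths are in m, angles in degrees, forces in N, time in s.
With the tool pointing down it reaches from about 0.425 to 0.875 m from the base axis. Payload 4.7 kg.
Tool frame: the origin (TCP) lies midway between the tips of the shut fingers; the grasp point (between the pads) lies 19 mm behind it (env.grip_point_offset is the distance from the TCP to the grasp point, in m); z points along the fingers, y is the line along which they close (so a half turn about z gives the same grasp; the last joint's range is limited). The gripper opens to 87 mm and grips with 3 to 60 N. Pads are 19 mm wide; open, the fingers measure 117 mm over their backs; the gripper's body (75 mm by 190 mm) begins 51 mm behind the grasp point.
Start: joints at [-71.499, 18.392, -4.016, 83.108, 1.295, 78.541, -3.26], TCP at [0.198, 0.619, 0.223] pointing down, gripper open.
Joint ranges: [-163.93, 163.93], [-17.29, 119.83], [-79.2, 71.16], [3.27, 140.29], [-89.18, 269.18], [5.43, 117.66], [-154.24, 154.24]. Speed limits (degrees/s): [147.25, 147.25, 180, 180, 180, 180, 180].

INTERFACE

Orientations are given as [roll, pitch, yaw] about the fixed x, y, z axes, in that order (R = Rz(yaw) Ry(pitch) Rx(roll)).
In Python, from cell import env gives the robot as it stands.
- The arm moves only by the shell command python3 -m jog 'ROWS' [FORCE]. ROWS is JSON, a list of rows, each a list of 7 numbers: the shift along the tool's x, y, z in m, then the turn, a rotation vector about the tool's x, y, z in rad, then the finger opening in m, from 0 to 0.087. A call has 1 to 12 rows; each row shifts and turns the commanded pose from where the row before left it, along the tool's axes as they then stand; what a row does not reach is not made up. A row lasts 1/12 s, in which the tool goes at most 41.7 mm and 7.16 degrees, less where a joint would pass 70% of its speed; a pose out of reach is approached as far as the arm can. A call is refused whole if a number of a shift passes 0.0417 or a number of a turn 0.125, either way. A call with a gripper value outside its range is refused whole. The fingers move at their own pace and stop on an object; FORCE is the grip in N (left out, the last holds). Time passes only in rows, so rows that do not move let the fingers close. It gives the time, the measured TCP pose, the force, the opening and the grip force at its end, in the units of the state.
- env.get_obs(): the state, without advancing time (a new reading comes with each control period).
- env.read_camera(name): name is "scene" or "top" or "wrist"; returns the picture (480x640x3 uint8, blue, green, red); there is no depth.
- env.get_calibration(name): a dict with "fov_y" (degrees; the focal length in pixels is half the picture's height over the tangent of half this angle, whatever the lens; pixels are square), "cx", "cy" (the principal point, pixels), "pose" (4x4, takes a point from camera to world coordinates). Camera axes: x right, y up, looking along -z (the intrinsics and any distortion apply to the point x, -y, -z); pixel columns grow to the right and rows downward; lengths in m; the calibration is good to about 2 mm. A picture is of the moment at which its call begins: read the wrist's pose just before it. get_calibration takes no time and is no camera call; for the wrist camera it gives the pose at the moment of the call.
- env.sign_off(): hands the job in; it is judged then, once.
The state is a dict: "time_s": time; "qpos": joint angles; "joint_velocities": joint speeds; "effort": joint torques, N m; "tool_pos": TCP position; "tool_rot": TCP orientation; "force": force on the tool from outside, world axes, zero at the start; "wrist_torque": the same for the moment, N m; "grip_width": finger opening in m; "grasp_force": force on a finger pad.
Only numpy, scipy, OpenCV 4.12 (cv2) and the standard library are available. Lean on these libraries where they do the work, as an engineer would, in place of code of your own. Each camera call takes 0.05 s, during which the arm holds its last target. There are 200 camera calls.

## Working session

There is one attempt and no reset: what is moved stays moved. The work goes in short steps, Python scripts to look and compute and a shell command to move; the robot and the scene stay as the last step left them, time stands still between calls to the robot, and variables do not carry over. Pictures are saved under pics/ and viewed, at most 14 in all, crops included, and the job is handed in when it is done.

```bash
mkdir -p pics; python3 - <<'E'
from cell import env
import cv2,numpy as np
np.set_printoptions(precision=4,suppress=True)
for n in ("top","scene"):
    c=env.get_calibration(n); print(n,c)
    cv2.imwrite(f"pics/{n}0.png",env.read_camera(n))
o=env.get_obs();print(o)
E
```

```text
top {'fov_y': 43.08698523615183, 'cx': 320.7548304610653, 'cy': 252.50490850674737, 'pose': array([[-0.0301,  0.9788, -0.2027,  0.233 ],
       [-0.9995, -0.0306,  0.0003, -0.0844],
       [-0.0059,  0.2026,  0.9792,  1.5614],
       [ 0.    ,  0.    ,  0.    ,  1.    ]])}
scene {'fov_y': 57.130345714361155, 'cx': 322.2386894245837, 'cy': 236.2072974425216, 'pose': array([[ 0.0659, -0.8098,  0.583 ,  1.1454],
       [ 0.9977,  0.0427, -0.0534, -0.1507],
       [ 0.0184,  0.5852,  0.8107,  0.8856],
       [ 0.    ,  0.    ,  0.    ,  1.    ]])}
{'time_s': 0.1, 'qpos': array([-71.4987,  18.4359,  -4.0156,  83.1691,   1.2937,  78.5402,
        -3.2601]), 'joint_velocities': array([ 0.0959, -0.0729, -0.0811, -0.1186, -0.0354, -0.0072, -0.0652]), 'effort': array([ -0.0006, -49.257 ,  -0.4059, -31.3398,  -0.0642,   0.0394,
         0.0001]), 'tool_pos': array([0.1974, 0.6188, 0.2215]), 'tool_rot': array([-179.8999,    0.0042,  162.3081]), 'force': array([-0.6047,  0.0414, -0.097 ]), 'wrist_torque': array([-0.0261,  0.0882, -0.0147]), 'grasp_force': 0.0, 'grip_width': 0.0872460011009896}
```

View pics/top0.png

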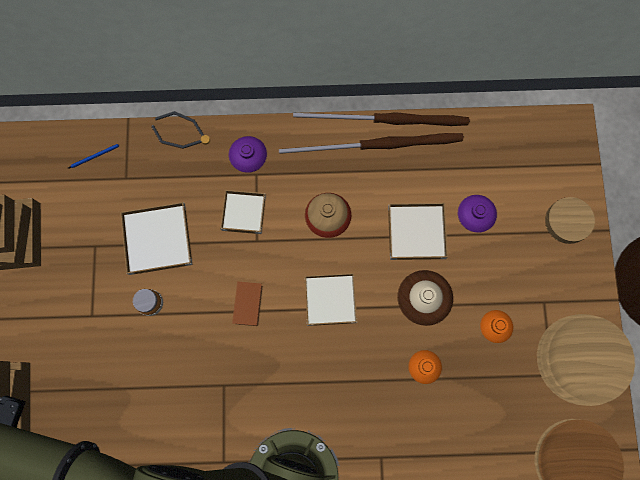

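View pics/scene0.png

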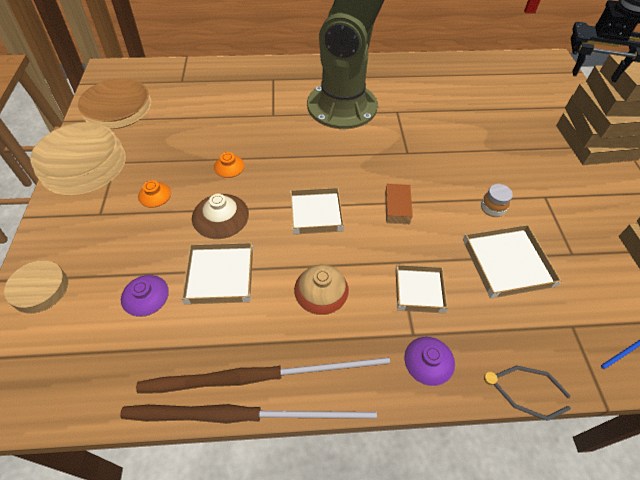

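```bash
cat > h.py <<'E'
import cv2,numpy as np
from cell import env
np.set_printoptions(precision=4,suppress=True)
def cast(c,px,z):
    px=np.atleast_2d(np.float64(px)); f=240/np.tan(np.radians(c['fov_y']/2))
    d=np.c_[(px[:,0]-c['cx'])/f,-(px[:,1]-c['cy'])/f,-np.ones(len(px))]@c['pose'][:3,:3].T
    o=c['pose'][:3,3]; return (o+d*((z-o[2])/d[:,2])[:,None])[:,:2]
def blobs(m,amin):
    m=cv2.morphologyEx(m.astype(np.uint8)*255,cv2.MORPH_OPEN,np.ones((3,3)))
    cs,_=cv2.findContours(m,cv2.RETR_EXTERNAL,cv2.CHAIN_APPROX_NONE)
    return [k for k in cs if cv2.contourArea(k)>amin]
def white(im):
    hsv=cv2.cvtColor(im,cv2.COLOR_BGR2HSV); return (hsv[...,1]<40)&(hsv[...,2]>190)
E
python3 - <<'E'
from h import *
for n in("top","scene"):
    c=env.get_calibration(n); im=cv2.imread(f"pics/{n}0.png")
    print(n)
    for k in blobs(white(im),500):
        w=cast(c,k[:,0],.003).astype(np.float32); (x,y),s,a=cv2.minAreaRect(w)
        print('white',cv2.boundingRect(k),np.array([x,y,*s,a]))
    hsv=cv2.cvtColor(im,cv2.COLOR_BGR2HSV)
    boxes={'top':[(290,178,80,75),(385,262,80,75)],'scene':[(285,255,80,65),(180,180,85,65)]}[n]
    cv2.imwrite(f"pics/{n}_crop.png",np.hstack([cv2.resize(im[y:y+h,x:x+w],(400,400)) for x,y,w,h in boxes]))
im=cv2.imread("pics/top0.png"); im2=cv2.imread("pics/scene0.png")
cv2.imwrite("pics/trays.png",np.vstack([np.hstack([cv2.resize(im[195:280,115:200],(300,300)),cv2.resize(im[185:240,215:270],(300,300))]),np.hstack([cv2.resize(im2[220:300,460:560],(300,300)),cv2.resize(im2[260:320,390:450],(300,300))])]))
cv2.imwrite("pics/stacks.png",np.vstack([cv2.imread("pics/top_crop.png")[::1],cv2.imread("pics/scene_crop.png")])[:, :] if 0 else cv2.resize(np.vstack([cv2.imread("pics/top_crop.png"),cv2.imread("pics/scene_crop.png")]),(600,600)))
E
```

```text
top
white (307, 276, 48, 47) [ 0.4322 -0.105   0.1165  0.1175  1.4192]
white (391, 207, 53, 50) [ 0.6047 -0.3396  0.1357  0.1328 88.2096]
white (125, 207, 64, 64) [0.6081 0.348  0.1535 0.1539 7.6958]
white (224, 194, 39, 36) [ 0.6729  0.1185  0.0954  0.0934 83.2   ]
scene
white (556, 447, 41, 33) [ 1.0419  0.3351  0.0828  0.0524 86.3512]
white (121, 443, 93, 37) [ 0.9917 -0.4048  0.1596  0.0583 86.4212]
white (226, 439, 51, 40) [ 0.9972 -0.2532  0.0892  0.0623 89.7637]
white (399, 271, 44, 35) [ 0.6672  0.1213  0.0953  0.087  83.2199]
white (187, 249, 63, 48) [ 0.5993 -0.3387  0.1355  0.1271 88.9492]
white (471, 231, 82, 60) [0.6023 0.3532 0.1493 0.1476 7.5122]
white (292, 194, 49, 33) [ 0.4252 -0.1037  0.1017  0.1185  1.5084]
```

View pics/trays.png

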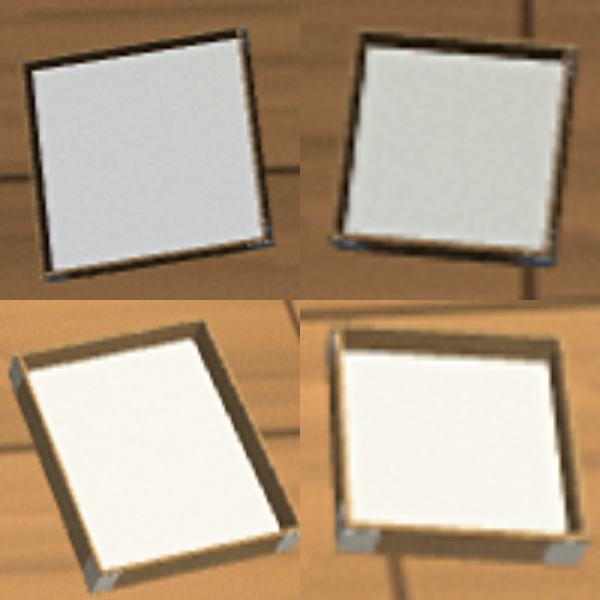

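View pics/stacks.png

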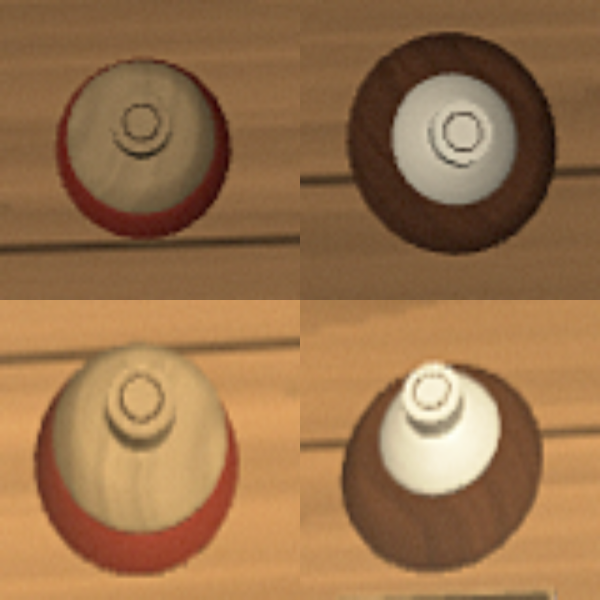

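```bash
python3 - <<'E'
from h import *
t=env.get_calibration("top");s=env.get_calibration("scene")
print('oak foot',cast(t,[327.6,208.5],.064),cast(s,[322.3,276.2],.064))
print('maple foot',cast(t,[428.2,295],.064),cast(s,[217.1,199.7],.064))
im=cv2.imread("pics/top0.png")
hsv=cv2.cvtColor(im,cv2.COLOR_BGR2HSV).astype(int)
# lower dishes: saliency vs wood
for nm,(x,y,w,h),mk in (('walnut',(390,262,70,72),(im[...,2]<95)|(white(im)|(hsv[...,1]<70))),('cherry',(295,183,66,64),((hsv[...,0]<6)|(hsv[...,0]>174))&(hsv[...,1]>120))):
    m=np.zeros_like(im[...,0],bool);m[y:y+h,x:x+w]=mk[y:y+h,x:x+w]
    k=max(blobs(m,50),key=cv2.contourArea);hull=cv2.convexHull(k)[:,0]
    p=cast(t,hull,0).astype(np.float32);print(nm,cv2.boundingRect(k),cv2.minEnclosingCircle(p))
E
# raise to ~z .25 & yaw to 180
python3 -m jog '[[0,0,0,0,0,-0.103,0.065],[0,0,0,0,0,-0.103,0.065],[0,0,0,0,0,-0.103,0.065],[0,0,0,0,0,0,0.065]]' 15
```

```text
oak foot [[ 0.6571 -0.1058]] [[ 0.6607 -0.1034]]
maple foot [[ 0.4272 -0.3476]] [[ 0.4318 -0.3446]]
walnut (398, 270, 55, 56) ((0.43009310960769653, -0.35027605295181274), 0.0724046602845192)
time_s: 0.43
tool_pos: [0.1975, 0.6189, 0.2219]
tool_rot: [-179.9, -0.0, -179.8]
force: [0.5, -0.3, 0.2]
grip_width: 0.0693
grasp_force: 0.0Traceback (most recent call last):
  File "<stdin>", line 10, in <module>
ValueError: max() iterable argument is empty
```

```bash
python3 -m jog '[[-0.0192,-0.0302,0,0,0,0,0.065],[-0.0192,-0.0302,0,0,0,0,0.065],[-0.0192,-0.0302,0,0,0,0,0.065],[-0.0192,-0.0302,0,0,0,0,0.065],[-0.0192,-0.0302,0,0,0,0,0.065],[-0.0192,-0.0302,0,0,0,0,0.065],[-0.0192,-0.0302,0,0,0,0,0.065],[-0.0192,-0.0302,0,0,0,0,0.065],[-0.0192,-0.0302,0,0,0,0,0.065],[-0.0192,-0.0302,0,0,0,0,0.065],[-0.0192,-0.0302,0,0,0,0,0.065],[-0.0192,-0.0302,0,0,0,0,0.065]]' >/dev/null
python3 -m jog '[[-0.0192,-0.0302,0,0,0,0,0.065],[-0.0192,-0.0302,0,0,0,0,0.065],[-0.0192,-0.0302,0,0,0,0,0.065],[-0.0192,-0.0302,0,0,0,0,0.065],[-0.0192,-0.0302,0,0,0,0,0.065],[-0.0192,-0.0302,0,0,0,0,0.065],[-0.0192,-0.0302,0,0,0,0,0.065],[-0.0192,-0.0302,0,0,0,0,0.065],[-0.0192,-0.0302,0,0,0,0,0.065],[-0.0192,-0.0302,0,0,0,0,0.065],[-0.0192,-0.0302,0,0,0,0,0.065],[-0.0192,-0.0302,0,0,0,0,0.065]]'
python3 -m jog '[[0,0,0,0,0,0,0.065],[0,0,0,0,0,0,0.065]]'
python3 - <<'E'
from h import *
c=env.get_calibration("wrist");cv2.imwrite("pics/w1.png",env.read_camera("wrist"));print(c,env.get_obs()['qpos'])
E
```

```text
time_s: 2.43
tool_pos: [0.6591, -0.1067, 0.2223]
tool_rot: [180.0, -0.0, 179.9]
force: [0.1, -0.2, -0.1]
grip_width: 0.0648
grasp_force: 0.0
time_s: 2.6
tool_pos: [0.6583, -0.1085, 0.2215]
tool_rot: [-179.9, -0.1, 179.6]
force: [-0.0, 1.1, 0.0]
grip_width: 0.0651
grasp_force: 0.0
{'fov_y': 65.40606759711768, 'cx': 321.101303155543, 'cy': 242.8668619509428, 'pose': array([[ 0.0062, -0.9675, -0.253 ,  0.589 ],
       [ 1.    ,  0.0055,  0.0035, -0.1072],
       [-0.0019, -0.253 ,  0.9675,  0.3839],
       [ 0.    ,  0.    ,  0.    ,  1.    ]])} [-15.5318  22.0271  29.959   81.5152 -10.9739  79.4458 104.4395]
```

View pics/w1.png

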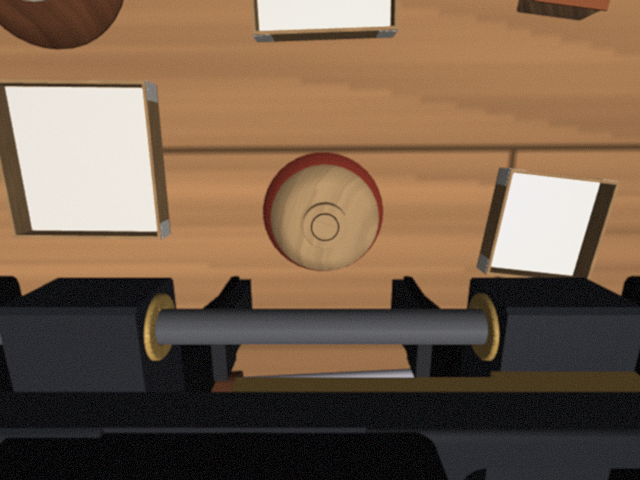

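```bash
python3 - <<'E'
from h import *
c=env.get_calibration("wrist");im=cv2.imread("pics/w1.png")
print('oak',cast(c,[325,227],.064))
for k in blobs(white(im),3000):
    w=cast(c,k[:,0],.003).astype(np.float32); (x,y),s,a=cv2.minAreaRect(w)
    print('white',cv2.boundingRect(k),np.array([x,y,*s,a]),w.min(0),w.max(0))
E
```

```text
oak [[ 0.6583 -0.1019]]
white (492, 173, 107, 102) [ 0.6705  0.1261  0.0895  0.0998 83.4108] [0.6165 0.0769] [0.724  0.1756]
white (6, 87, 151, 144) [ 0.6045 -0.3416  0.1301  0.1394 89.2698] [ 0.5347 -0.4074] [ 0.6742 -0.2757]
white (258, 0, 133, 30) [ 0.4742 -0.1024  0.1196  0.0235 89.8484] [ 0.4623 -0.1622] [ 0.4858 -0.0426]
```

```bash
python3 -m jog '[[0,0.0055,0.02,0,0,0,0.065],[0,0,0.03,0,0,0,0.065],[0,0,0.03,0,0,0,0.065],[0,0,0.03,0,0,0,0.065],[0,0,0.03,0,0,0,0.065],[0,0,0.02,0,0,0,0.065],[0,0,0.01,0,0,0,0.065],[0,0,0,0,0,0,0.065],[0,0,0,0,0,0,0.065]]'
```

```text
time_s: 3.4
tool_pos: [0.6588, -0.0987, 0.0533]
tool_rot: [180.0, 0.0, -179.9]
force: [0.1, -0.6, 0.6]
grip_width: 0.0649
grasp_force: 0.0
```

```bash
python3 -m jog '[[0,-0.002,0.003,0,0,0,0.05],[0,0,0,0,0,0,0.044],[0,0,0,0,0,0,0.036],[0,0,0,0,0,0,0.036],[0,0,0,0,0,0,0.036],[0,0,0,0,0,0,0.036]]' 15; python3 -c "
from cell import env;o=env.get_obs();print(o['tool_pos'],o['tool_rot'])"
```

```text
time_s: 3.9
tool_pos: [0.659, -0.1026, 0.0504]
tool_rot: [-180.0, 0.1, 180.0]
force: [0.2, -1.0, 3.5]
grip_width: 0.0391
grasp_force: 15.0
[ 0.65901208 -0.10256176  0.05038381] [-1.79970558e+02  7.73963239e-02  1.79986915e+02]
```

```bash
python3 -m jog '[[0,0,-0.01,0,0,0,0.036],[0,0,-0.02,0,0,0,0.036],[0,0,-0.03,0,0,0,0.036],[0.01,0,-0.02,0,0,0,0.036],[0.03,0,0,0,0,0,0.036],[0.04,0,0,0,0,0,0.036],[0.04,0,0,0,0,0,0.036],[0.04,0,0,0,0,0,0.036],[0.04,0,0,0,0,0,0.036],[0.025,0,0,0,0,0,0.036],[0.002,0,0,0,0,0,0.036],[0,0,0,0,0,0,0.036]]' 
python3 -m jog '[[0,0,0,0,0,0,0.036],[0,0,0,0,0,0,0.036]]'
python3 - <<'E'
from h import *
c=env.get_calibration("wrist");im=env.read_camera("wrist");t=env.get_calibration("top");im2=env.read_camera("top")
cv2.imwrite("pics/w2.png",np.hstack([cv2.resize(im,(400,300)),cv2.resize(im2,(400,300))]))
E
```

```text
time_s: 4.9
tool_pos: [0.4307, -0.1016, 0.1302]
tool_rot: [179.9, 0.1, 180.0]
force: [1.9, 0.2, -0.4]
grip_width: 0.0394
grasp_force: 15.0
time_s: 5.07
tool_pos: [0.4329, -0.102, 0.1302]
tool_rot: [-180.0, 0.1, -180.0]
force: [0.1, 0.0, -0.6]
grip_width: 0.0397
grasp_force: 15.0
```

View pics/w2.png

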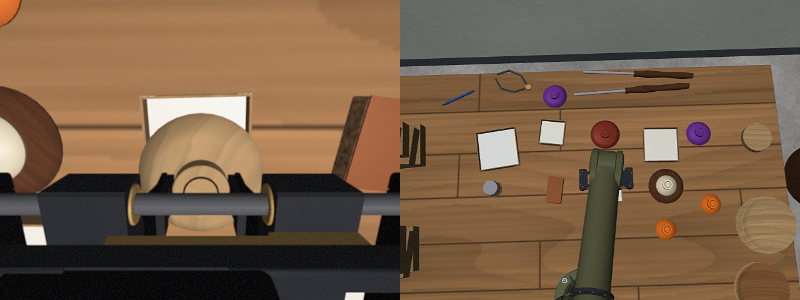

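```bash
python3 -m jog '[[0.001,-0.0015,0.015,0,0,0,0.036],[0,0,0.02,0,0,0,0.036],[0,0,0.02,0,0,0,0.036],[0,0,0.015,0,0,0,0.036],[0,0,0.01,0,0,0,0.036],[0,0,0.006,0,0,0,0.036],[0,0,0.005,0,0,0,0.036],[0,0,0.004,0,0,0,0.036],[0,0,0.003,0,0,0,0.036],[0,0,0.002,0,0,0,0.036],[0,0,0,0,0,0,0.036],[0,0,0,0,0,0,0.036]]'
```

```text
time_s: 6.17
tool_pos: [0.4308, -0.1035, 0.0299]
tool_rot: [180.0, 0.0, -180.0]
force: [-0.3, -0.7, -1.0]
grip_width: 0.0396
grasp_force: 15.0
```

```bash
python3 -m jog '[[0,0,0.001,0,0,0,0.036],[0,0,0.001,0,0,0,0.036],[0,0,0.001,0,0,0,0.036],[0,0,0,0,0,0,0.036]]'
```

```text
time_s: 6.5
tool_pos: [0.4308, -0.1034, 0.0272]
tool_rot: [180.0, 0.0, -180.0]
force: [-1.8, 1.4, 6.1]
grip_width: 0.0394
grasp_force: 15.0
```

```bash
python3 -m jog '[[0,0,0,0,0,0,0.045],[0,0,0,0,0,0,0.055],[0,0,0,0,0,0,0.065],[0,0,0,0,0,0,0.065],[0,0,-0.02,0,0,0,0.065],[0,0,-0.04,0,0,0,0.065],[-0.01,0,-0.04,0,0,0,0.065],[-0.03,0,-0.04,0,0,0,0.065],[-0.04,0,-0.04,0,0,0,0.065],[-0.04,0,0,0,0,0,0.065],[-0.04,0,0,0,0,0,0.065],[-0.04,0,0,0,0,0,0.065]]'
python3 -m jog '[[-0.027,0,0,0,0,0,0.065],[0,0,0,0,0,0,0.065],[0,0,0,0,0,0,0.065]]'
python3 - <<'E'
from h import *
c=env.get_calibration("wrist");im=env.read_camera("wrist")
cv2.imwrite("pics/w3.png",im)
for k in blobs(white(im),3000):
    w=cast(c,k[:,0],.003).astype(np.float32); (x,y),s,a=cv2.minAreaRect(w)
    print('white',cv2.boundingRect(k),np.array([x,y,*s,a]))
E
```

```text
time_s: 7.5
tool_pos: [0.6172, -0.1028, 0.19]
tool_rot: [180.0, 0.1, -179.9]
force: [-1.0, -0.6, 1.1]
grip_width: 0.0648
grasp_force: 0.0
time_s: 7.75
tool_pos: [0.6423, -0.1033, 0.1877]
tool_rot: [-179.9, -0.2, -179.9]
force: [-0.3, -0.9, -0.4]
grip_width: 0.0648
grasp_force: 0.0
white (504, 196, 112, 84) [ 0.6627  0.1243  0.0884  0.0806 83.2786]
white (0, 98, 136, 156) [ 0.6039 -0.3451  0.1291  0.1397 89.0783]
white (247, 0, 145, 40) [ 0.472  -0.1047  0.029   0.12    0.0754]
```

View pics/w3.png

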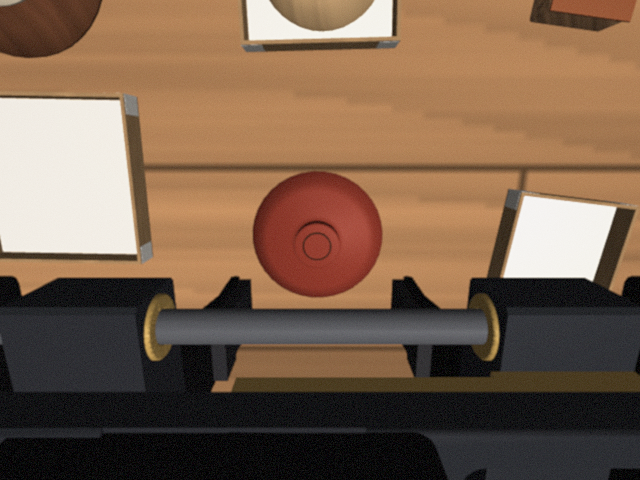

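```bash
python3 - <<'E'
from h import *
c=env.get_calibration("wrist");print(cast(c,[317,246],.038),env.get_obs()['tool_pos'])
E
```

```text
[[ 0.6565 -0.1069]] [ 0.6414 -0.1038  0.1883]
```

```bash
python3 -m jog '[[-0.0155,-0.0015,0.02,0,0,0,0.065],[0,0,0.03,0,0,0,0.065],[0,0,0.03,0,0,0,0.065],[0,0,0.03,0,0,0,0.065],[0,0,0.03,0,0,0,0.065],[0,0,0.013,0,0,0,0.065],[0,0,0.007,0,0,0,0.065],[0,0,0,0,0,0,0.065],[0,0,0,0,0,0,0.065]]'
```

```text
time_s: 8.55
tool_pos: [0.6582, -0.1053, 0.0311]
tool_rot: [-180.0, 0.1, 180.0]
force: [-0.6, -0.1, -0.2]
grip_width: 0.0648
grasp_force: 0.0
```

```bash
python3 -m jog '[[0,0,0.006,0,0,0,0.055],[0,0,0,0,0,0,0.044],[0,0,0,0,0,0,0.036],[0,0,0,0,0,0,0.036],[0,0,0,0,0,0,0.036],[0,0,0,0,0,0,0.036]]' 20
python3 -m jog '[[0,0,-0.01,0,0,0,0.036],[0,0,-0.02,0,0,0,0.036],[0,0,-0.03,0,0,0,0.036],[0.004,-0.01,-0.02,0,0,0,0.036],[0.008,-0.03,0,0,0,0,0.036],[0.008,-0.04,0,0,0,0,0.036],[0.008,-0.04,0,0,0,0,0.036],[0.008,-0.04,0,0,0,0,0.036],[0.008,-0.04,0,0,0,0,0.036],[0.006,-0.025,0,0,0,0,0.036],[0.004,-0.007,0,0,0,0,0.036],[0,0,0,0,0,0,0.036]]'
python3 -m jog '[[0,0,0,0,0,0,0.036],[0,0,0,0,0,0,0.036]]'
python3 - <<'E'
from h import *
c=env.get_calibration("wrist");im=env.read_camera("wrist");cv2.imwrite("pics/w4.png",im)
for k in blobs(white(im),1500):
    w=cast(c,k[:,0],.003).astype(np.float32); (x,y),s,a=cv2.minAreaRect(w)
    print('white',cv2.boundingRect(k),np.array([x,y,*s,a]),w.min(0),w.max(0))
E
```

```text
time_s: 9.05
tool_pos: [0.658, -0.1055, 0.024]
tool_rot: [-180.0, 0.1, 180.0]
force: [0.9, -1.0, 1.4]
grip_width: 0.0392
grasp_force: 20.0
time_s: 10.05
tool_pos: [0.601, -0.341, 0.1038]
tool_rot: [-179.9, -0.1, 179.7]
force: [0.7, -0.6, -1.6]
grip_width: 0.0392
grasp_force: 20.0
time_s: 10.22
tool_pos: [0.6049, -0.334, 0.1032]
tool_rot: [179.9, 0.0, -179.8]
force: [-0.3, -0.1, -2.6]
grip_width: 0.0395
grasp_force: 20.0
white (212, 141, 205, 76) [ 0.5589 -0.3385  0.0516  0.1407  0.2338] [ 0.5333 -0.4088] [ 0.585  -0.2682]
```

View pics/w4.png

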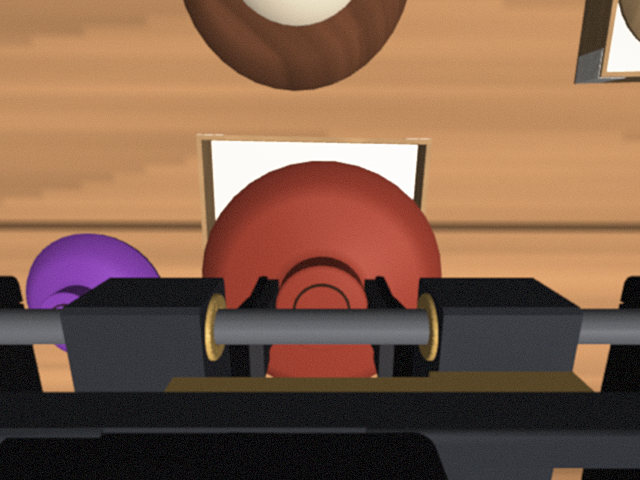

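```bash
python3 -m jog '[[0.0015,-0.004,0.01,0,0,0,0.036],[0,0,0.015,0,0,0,0.036],[0,0,0.015,0,0,0,0.036],[0,0,0.01,0,0,0,0.036],[0,0,0.008,0,0,0,0.036],[0,0,0.006,0,0,0,0.036],[0,0,0.004,0,0,0,0.036],[0,0,0.003,0,0,0,0.036],[0,0,0.002,0,0,0,0.036],[0,0,0,0,0,0,0.036],[0,0,0,0,0,0,0.036]]'
```

```text
time_s: 11.18
tool_pos: [0.6023, -0.3412, 0.0308]
tool_rot: [-180.0, 0.0, -180.0]
force: [-0.2, -0.0, -0.7]
grip_width: 0.0396
grasp_force: 20.0
```

```bash
python3 -m jog '[[0,0.002,0.001,0,0,0,0.036],[0,0,0.001,0,0,0,0.036],[0,0,0.001,0,0,0,0.036],[0,0,0.001,0,0,0,0.036],[0,0,0,0,0,0,0.036]]'
```

```text
time_s: 11.6
tool_pos: [0.6023, -0.3387, 0.027]
tool_rot: [180.0, 0.0, -180.0]
force: [-1.2, 2.9, 3.1]
grip_width: 0.0392
grasp_force: 20.0
```

```bash
python3 -m jog '[[0,0,0,0,0,0,0.045],[0,0,0,0,0,0,0.055],[0,0,0,0,0,0,0.065],[0,0,0,0,0,0,0.065],[0,0,-0.02,0,0,0,0.065],[0,0,-0.04,0,0,0,0.065],[0.01,0,-0.04,0,0,0,0.065],[0.03,-0.002,-0.04,0,0,0,0.065],[0.035,-0.002,-0.03,0,0,0,0.065],[0.035,-0.002,0,0,0,0,0.065],[0.035,-0.002,0,0,0,0,0.065],[0.02,0,0,0,0,0,0.065]]'
python3 -m jog '[[0.007,0,0,0,0,0,0.065],[0,0,0,0,0,0,0.065],[0,0,0,0,0,0,0.065]]'
python3 - <<'E'
from h import *
c=env.get_calibration("wrist");im=env.read_camera("wrist")
cv2.imwrite("pics/w5.png",im)
h=cv2.cvtColor(im,cv2.COLOR_BGR2HSV)
E
```

```text
time_s: 12.6
tool_pos: [0.4414, -0.3481, 0.1874]
tool_rot: [-180.0, 0.0, 179.8]
force: [0.3, -0.1, -0.5]
grip_width: 0.0651
grasp_force: 0.0
time_s: 12.85
tool_pos: [0.4396, -0.3461, 0.187]
tool_rot: [180.0, 0.1, -179.9]
force: [0.9, 0.3, 0.1]
grip_width: 0.0649
grasp_force: 0.0
```

View pics/w5.png

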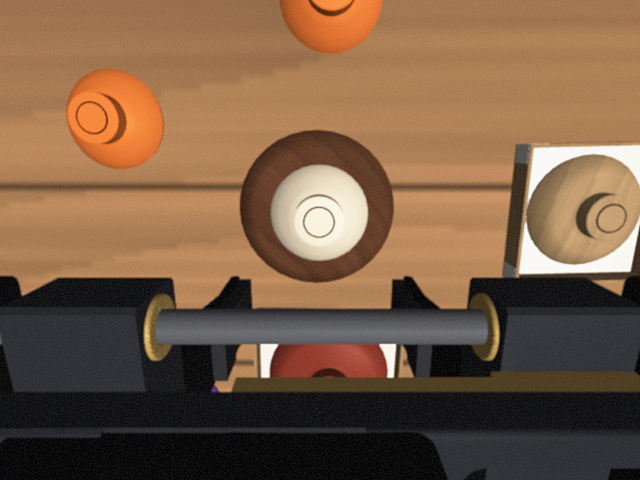

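```bash
python3 - <<'E'
from h import *
c=env.get_calibration("wrist");print(cast(c,[319,222],.064),env.get_obs()['tool_pos'])
E
```

```text
[[ 0.429 -0.347]] [ 0.4401 -0.3459  0.1868]
```

```bash
python3 -m jog '[[0.0105,-0.001,0.02,0,0,0,0.065],[0,0,0.03,0,0,0,0.065],[0,0,0.03,0,0,0,0.065],[0,0,0.03,0,0,0,0.065],[0,0,0.014,0,0,0,0.065],[0,0,0.007,0,0,0,0.065],[0,0,0,0,0,0,0.065],[0,0,0,0,0,0,0.065]]'
```

```text
time_s: 13.57
tool_pos: [0.429, -0.3477, 0.056]
tool_rot: [-180.0, -0.0, -179.9]
force: [1.4, -0.2, 0.3]
grip_width: 0.0652
grasp_force: 0.0
```

```bash
python3 -m jog '[[0,0,0.0055,0,0,0,0.055],[0,0,0,0,0,0,0.044],[0,0,0,0,0,0,0.036],[0,0,0,0,0,0,0.036],[0,0,0,0,0,0,0.036],[0,0,0,0,0,0,0.036]]' 15
python3 -m jog '[[0,0,-0.01,0,0,0,0.036],[0,0,-0.02,0,0,0,0.036],[0,0,-0.03,0,0,0,0.036],[0,0,-0.03,0,0,0,0.036],[-0.006,0.012,0,0,0,0,0.036],[-0.012,0.023,0,0,0,0,0.036],[-0.015,0.029,0,0,0,0,0.036],[-0.015,0.029,0,0,0,0,0.036],[-0.015,0.029,0,0,0,0,0.036],[-0.015,0.029,0,0,0,0,0.036],[-0.015,0.029,0,0,0,0,0.036],[-0.015,0.029,0,0,0,0,0.036]]'
python3 -m jog '[[-0.015,0.029,0,0,0,0,0.036],[-0.015,0.029,0,0,0,0,0.036],[-0.015,0.029,0,0,0,0,0.036],[-0.015,0.029,0,0,0,0,0.036],[-0.015,0.029,0,0,0,0,0.036],[-0.015,0.029,0,0,0,0,0.036],[-0.015,0.029,0,0,0,0,0.036],[-0.015,0.029,0,0,0,0,0.036],[-0.01,0.018,0,0,0,0,0.036],[-0.004,0.008,0,0,0,0,0.036],[0,0,0,0,0,0,0.036],[0,0,0,0,0,0,0.036]]'
python3 - <<'E'
from h import *
c=env.get_calibration("wrist");im=env.read_camera("wrist");cv2.imwrite("pics/w6.png",im)
print(env.get_obs()['tool_pos'])
for k in blobs(white(im),1500):
    w=cast(c,k[:,0],.003).astype(np.float32); (x,y),s,a=cv2.minAreaRect(w)
    print('white',cv2.boundingRect(k),np.array([x,y,*s,a]),w.min(0),w.max(0))
E
```

```text
time_s: 14.07
tool_pos: [0.4283, -0.3477, 0.0508]
tool_rot: [-180.0, 0.1, -180.0]
force: [-0.4, -0.1, 0.4]
grip_width: 0.0397
grasp_force: 15.0
time_s: 15.07
tool_pos: [0.5364, -0.137, 0.1411]
tool_rot: [180.0, 0.0, 180.0]
force: [0.6, -0.6, -0.9]
grip_width: 0.0396
grasp_force: 15.0
time_s: 16.07
tool_pos: [0.6695, 0.1181, 0.1403]
tool_rot: [-179.9, -0.0, 180.0]
force: [-0.3, -1.4, -1.0]
grip_width: 0.0395
grasp_force: 15.0
[0.6694 0.1169 0.1405]
white (260, 168, 129, 60) [ 0.6464  0.1201  0.1     0.0486 83.7797] [0.6177 0.0684] [0.6652 0.1718]
white (524, 39, 116, 222) [0.6089 0.3245 0.1599 0.0944 7.8645] [0.5258 0.2676] [0.6933 0.3821]
```

View pics/w6.png

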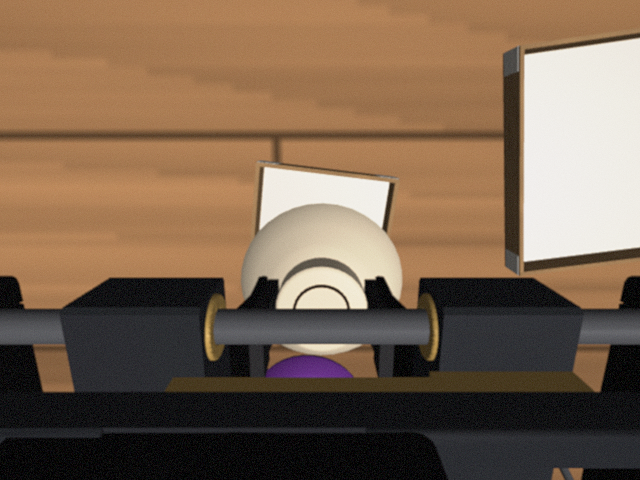

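```bash
python3 -m jog '[[-0.0015,0.001,0.015,0,0,0,0.036],[0,0,0.02,0,0,0,0.036],[0,0,0.02,0,0,0,0.036],[0,0,0.02,0,0,0,0.036],[0,0,0.012,0,0,0,0.036],[0,0,0.008,0,0,0,0.036],[0,0,0.006,0,0,0,0.036],[0,0,0.004,0,0,0,0.036],[0,0,0.003,0,0,0,0.036],[0,0,0.001,0,0,0,0.036],[0,0,0,0,0,0,0.036],[0,0,0,0,0,0,0.036]]'
```

```text
time_s: 17.12
tool_pos: [0.6719, 0.1207, 0.032]
tool_rot: [180.0, 0.1, -180.0]
force: [-0.5, 0.2, -0.0]
grip_width: 0.0391
grasp_force: 15.0
```

```bash
python3 -m jog '[[0.0005,-0.002,0.001,0,0,0,0.036],[0,0,0.001,0,0,0,0.036],[0,0,0.001,0,0,0,0.036],[0,0,0.001,0,0,0,0.036],[0,0,0,0,0,0,0.036]]'
```

```text
time_s: 17.53
tool_pos: [0.671, 0.1185, 0.0279]
tool_rot: [180.0, 0.0, -180.0]
force: [-1.4, -0.7, 4.1]
grip_width: 0.0396
grasp_force: 15.0
```

```bash
python3 -m jog '[[0,0,0,0,0,0,0.045],[0,0,0,0,0,0,0.055],[0,0,0,0,0,0,0.065],[0,0,0,0,0,0,0.065],[0,0,-0.02,0,0,0,0.065],[0,0,-0.04,0,0,0,0.065],[0,0,-0.04,0,0,0,0.065],[0.01,-0.02,-0.03,0,0,0,0.065],[0.015,-0.029,-0.03,0,0,0,0.065],[0.015,-0.029,0,0,0,0,0.065],[0.015,-0.029,0,0,0,0,0.065],[0.015,-0.029,0,0,0,0,0.065]]'>/dev/null
python3 -m jog '[[0.015,-0.029,0,0,0,0,0.065],[0.015,-0.029,0,0,0,0,0.065],[0.015,-0.029,0,0,0,0,0.065],[0.015,-0.029,0,0,0,0,0.065],[0.015,-0.029,0,0,0,0,0.065],[0.015,-0.029,0,0,0,0,0.065],[0.015,-0.029,0,0,0,0,0.065],[0.015,-0.029,0,0,0,0,0.065],[0.015,-0.029,0,0,0,0,0.065],[0.015,-0.029,0,0,0,0,0.065],[0.012,-0.025,0,0,0,0,0.065],[0.003,-0.01,0,0,0,0,0.065]]'
python3 -m jog '[[0,0,0,0,0,0,0.065],[0,0,0,0,0,0,0.065],[0,0,0,0,0,0,0.065]]'
python3 - <<'E'
from h import *
c=env.get_calibration("wrist");im=env.read_camera("wrist")
cv2.imwrite("pics/w7.png",im)
m=(im.max(2)<130);m[275:]=0;m[:,:200]=0;m[:,460:]=0
k=max(blobs(m,2000),key=cv2.contourArea);print(cv2.boundingRect(k),cv2.minEnclosingCircle(cast(c,cv2.convexHull(k)[:,0],.0).astype(np.float32)))
E
```

```text
time_s: 19.53
tool_pos: [0.4336, -0.3453, 0.1859]
tool_rot: [-179.9, -0.0, 179.6]
force: [0.1, -0.5, 0.1]
grip_width: 0.0651
grasp_force: 0.0
time_s: 19.78
tool_pos: [0.4382, -0.3386, 0.1852]
tool_rot: [179.9, 0.0, -179.8]
force: [-0.1, 1.1, 0.3]
grip_width: 0.0652
grasp_force: 0.0
(204, 132, 256, 143) ((0.4089333415031433, -0.3282940983772278), 0.11823130398988724)
```

View pics/w7.png

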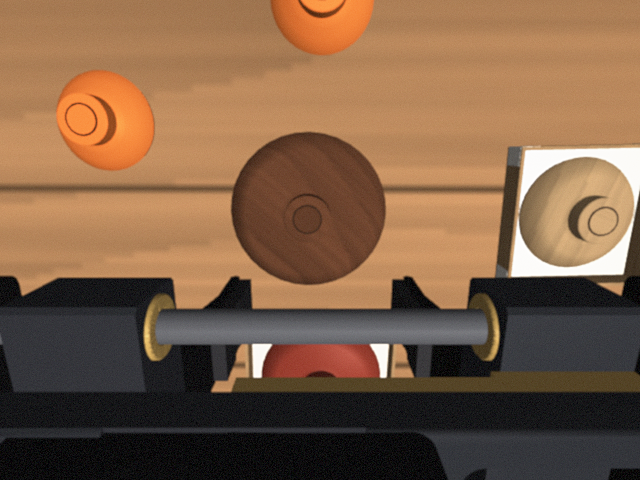

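```bash
python3 - <<'E'
from h import *
c=env.get_calibration("wrist");print(cast(c,[307,219],.038),env.get_obs()['tool_pos'])
E
```

```text
[[ 0.4294 -0.3497]] [ 0.4383 -0.3385  0.1852]
```

```bash
python3 -m jog '[[0.009,-0.01,0.02,0,0,0,0.065],[0,0,0.03,0,0,0,0.065],[0,0,0.03,0,0,0,0.065],[0,0,0.03,0,0,0,0.065],[0,0,0.025,0,0,0,0.065],[0,0,0.013,0,0,0,0.065],[0,0,0.006,0,0,0,0.065],[0,0,0,0,0,0,0.065],[0,0,0,0,0,0,0.065]]'
```

```text
time_s: 20.58
tool_pos: [0.429, -0.3508, 0.0324]
tool_rot: [-180.0, 0.1, -179.9]
force: [0.6, -0.3, 0.5]
grip_width: 0.0649
grasp_force: 0.0
```

```bash
python3 -m jog '[[0,0.001,0.008,0,0,0,0.055],[0,0,0,0,0,0,0.044],[0,0,0,0,0,0,0.036],[0,0,0,0,0,0,0.036],[0,0,0,0,0,0,0.036],[0,0,0,0,0,0,0.036],[0,0,0,0,0,0,0.036]]' 25
python3 -m jog '[[0,0,-0.01,0,0,0,0.036],[0,0,-0.02,0,0,0,0.036],[0,0,-0.03,0,0,0,0.036],[0,0,-0.03,0,0,0,0.036],[-0.003,0.012,-0.01,0,0,0,0.036],[-0.006,0.023,0,0,0,0,0.036],[-0.0075,0.029,0,0,0,0,0.036],[-0.0075,0.029,0,0,0,0,0.036],[-0.0075,0.029,0,0,0,0,0.036],[-0.0075,0.029,0,0,0,0,0.036],[-0.0075,0.029,0,0,0,0,0.036],[-0.0075,0.029,0,0,0,0,0.036]]'
```

```text
time_s: 21.17
tool_pos: [0.4282, -0.3501, 0.0239]
tool_rot: [-180.0, 0.0, -180.0]
force: [-0.7, 0.1, 3.0]
grip_width: 0.0394
grasp_force: 25.0
time_s: 22.17
tool_pos: [0.4817, -0.1393, 0.124]
tool_rot: [180.0, 0.0, 180.0]
force: [0.4, 0.3, -2.1]
grip_width: 0.039
grasp_force: 25.0
```

```bash
python3 -m jog '[[-0.0075,0.029,0,0,0,0,0.036],[-0.0075,0.029,0,0,0,0,0.036],[-0.0075,0.029,0,0,0,0,0.036],[-0.0075,0.029,0,0,0,0,0.036],[-0.0075,0.029,0,0,0,0,0.036],[-0.0075,0.029,0,0,0,0,0.036],[-0.0075,0.029,0,0,0,0,0.036],[-0.0075,0.029,0,0,0,0,0.036],[-0.0075,0.029,0,0,0,0,0.036],[-0.0075,0.029,0,0,0,0,0.036],[-0.0075,0.029,0,0,0,0,0.036],[-0.0075,0.029,0,0,0,0,0.036]]'
python3 -m jog '[[-0.0075,0.029,0,0,0,0,0.036],[-0.0075,0.029,0,0,0,0,0.036],[-0.0075,0.029,0,0,0,0,0.036],[-0.0075,0.026,0,0,0,0,0.036],[-0.003,0.012,0,0,0,0,0.036],[0,0,0,0,0,0,0.036],[0,0,0,0,0,0,0.036],[0,0,0,0,0,0,0.036]]'
python3 - <<'E'
from h import *
c=env.get_calibration("wrist");im=env.read_camera("wrist");cv2.imwrite("pics/w8.png",im)
print(env.get_obs()['tool_pos'])
for k in blobs(white(im),1500):
    w=cast(c,k[:,0],.003).astype(np.float32); (x,y),s,a=cv2.minAreaRect(w)
    print('white',cv2.boundingRect(k),np.array([x,y,*s,a]),w.min(0),w.max(0))
E
```

```text
time_s: 23.17
tool_pos: [0.5717, 0.2086, 0.1238]
tool_rot: [-180.0, -0.0, -180.0]
force: [0.8, -0.2, -1.7]
grip_width: 0.0395
grasp_force: 25.0
time_s: 23.83
tool_pos: [0.6049, 0.3297, 0.1235]
tool_rot: [-179.9, -0.0, 179.9]
force: [0.1, 0.0, -1.5]
grip_width: 0.0393
grasp_force: 25.0
[0.6051 0.3295 0.1236]
white (221, 118, 223, 90) [0.5594 0.3393 0.0657 0.1604 7.4678] [0.517  0.2562] [0.5815 0.4229]
```

View pics/w8.png

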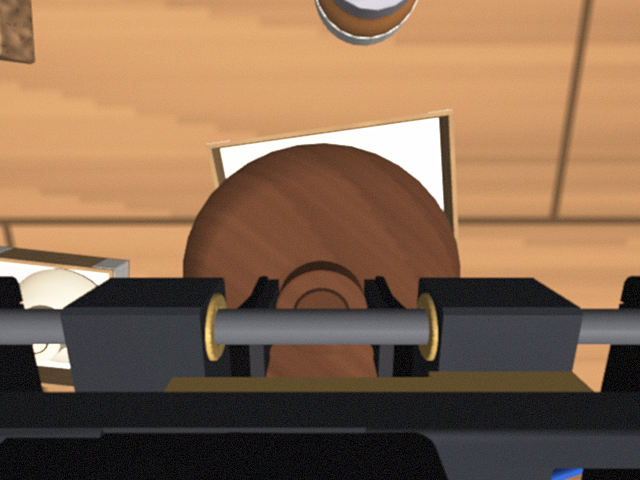

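```bash
python3 -m jog '[[-0.001,0.0165,0,0,0,0,0.036],[0,0,0.015,0,0,0,0.036],[0,0,0.02,0,0,0,0.036],[0,0,0.015,0,0,0,0.036],[0,0,0.015,0,0,0,0.036],[0,0,0.01,0,0,0,0.036],[0,0,0.006,0,0,0,0.036],[0,0,0.004,0,0,0,0.036],[0,0,0.003,0,0,0,0.036],[0,0,0,0,0,0,0.036],[0,0,0,0,0,0,0.036]]'
```

```text
time_s: 24.8
tool_pos: [0.6061, 0.349, 0.0362]
tool_rot: [180.0, 0.1, -180.0]
force: [0.1, -0.6, -1.6]
grip_width: 0.0393
grasp_force: 25.0
```

```bash
python3 -m jog '[[0,-0.0025,0.002,0,0,0,0.036],[0,0,0.002,0,0,0,0.036],[0,0,0.002,0,0,0,0.036],[0,0,0.001,0,0,0,0.036],[0,0,0.001,0,0,0,0.036],[0,0,0.001,0,0,0,0.036],[0,0,0,0,0,0,0.036]]'
```

```text
time_s: 25.38
tool_pos: [0.6056, 0.3464, 0.0269]
tool_rot: [180.0, -0.0, -180.0]
force: [-1.6, -1.0, 1.9]
grip_width: 0.0397
grasp_force: 25.0
```

```bash
python3 -m jog '[[0,0,0,0,0,0,0.045],[0,0,0,0,0,0,0.055],[0,0,0,0,0,0,0.065],[0,0,0,0,0,0,0.065],[0,0,-0.02,0,0,0,0.065],[0,0,-0.04,0,0,0,0.065],[0,0,-0.04,0,0,0,0.065],[0.01,0.01,-0.04,0,0,0,0.065],[0.025,0.025,-0.03,0,0,0,0.065],[0.03,0.03,0,0,0,0,0.065],[0.03,0.03,0,0,0,0,0.065],[0.03,0.03,0,0,0,0,0.065]]'
python3 -m jog '[[0.03,0.03,0,0,0,0,0.065],[0.03,0.03,0,0,0,0,0.065],[0.03,0.03,0,0,0,0,0.065],[0.02,0.02,0,0,0,0,0.065],[0,0,0,0,0,0,0.065],[0,0,0,0,0,0,0.065]]'
python3 - <<'E'
from h import *
t=env.read_camera("top");s=env.read_camera("scene")
cv2.imwrite("pics/end_top.png",t);cv2.imwrite("pics/end.png",np.vstack([cv2.resize(t[160:350,100:500],(632,300)),cv2.resize(s[160:330,150:580],(632,250))]))
E
```

```text
time_s: 26.38
tool_pos: [0.4842, 0.4682, 0.1939]
tool_rot: [179.9, 0.1, 179.9]
force: [0.8, 1.4, -1.1]
grip_width: 0.0646
grasp_force: 0.0
time_s: 26.88
tool_pos: [0.3738, 0.5774, 0.1924]
tool_rot: [180.0, -0.0, -179.7]
force: [1.5, -0.8, 1.2]
grip_width: 0.0653
grasp_force: 0.0
```

View pics/end.png

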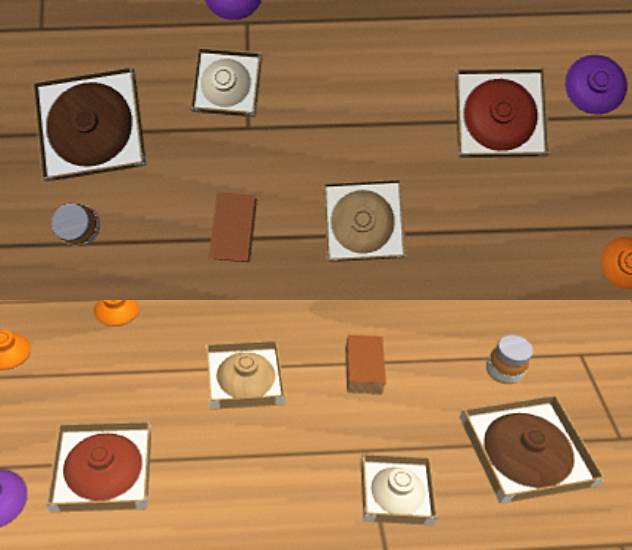

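All four dishes lie flat and centred in their own trays (white margins visible all round), with the jar and block undisturbed.

```bash
python3 -c "
from cell import env;print(env.sign_off())"
```

```text
the job is handed in; nothing more can be done
None
```

The job is handed in: all four dishes are packed face down in their own trays, the wax jar and sanding block look undisturbed in the final pictures, the gripper is open and clear, and it took about 27 s of the 104 s allowed; sign-off gave no verdict back.

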